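# Load a flan mould into the drop-door steam oven

### The job

The lidded flan mould on the scale is weighed and ready to steam: pull the oven's door down as far as it goes, stand the mould upright on the tray beside the one already there without the two touching, let go of it, then push the door back up until it is fully shut with both moulds inside. Handle the door gently - no slamming or forcing - never drop or tip a mould, and leave the empty mould and everything else where it is.

Things in the scene. Friction and masses are not known exactly. Their poses are not given: they have to be found in the camera images.
- oven: Small fixed steam oven, stainless. Origin on the table below the middle of the door's hinge line; x points level into the oven, y left along the hinge, z up. Cabinet 330 mm deep (x 0 to 330 mm), y from -270 to 179 mm, flat top 248 mm above the table. The right-hand 105 mm of its front is a control panel with three knobs, not used.
- oven_door (a joint): Drop-down door, hinged at the bottom: 0 = upright and shut, 1.5 rad = open to its stop, nearly level, towards the robot. Balanced, stiff hinge (0.9 N m of friction, about 6 N at the free edge): it stays where it is left at any angle and must be pushed all the way home. Links make the tray ride out as the door comes down and go back as it goes up.
- oven_hinge (a point): Fixed point, middle of the hinge line, 78 mm above the table, in the plane of the cabinet's front; x into the oven, y left, z up. The door is a panel 326 mm wide, 160 mm from hinge to free edge and 22 mm thick; its inner face passes through the hinge line and it lies in front (-x) of it when shut, its free edge 10 mm below the cabinet's top.
- oven_handle (a point): Middle of the door's handle, on its axis: level steel bar 12 mm thick, 240 mm long, on posts 105 mm either side. It is 145 mm from the hinge (15 mm short of the free edge) and 40 mm off the outer face: 34 mm are clear behind it. Swings with the door (x = inward normal, z = hinge to free edge). With the door open it hangs under the panel, 20 to 32 mm over the table.
- oven_edge (a point): Middle of the door's free edge, half way through its 22 mm thickness, 160 mm from the hinge; swings with the door, axes as for the handle. The open door is raised by this edge, from below: its underside is then about 65 mm above the table.
- tray_front (a point): Middle of the front edge of the oven's flat perforated tray, on its upper surface, 153 mm above the table; x into the oven, y left. Tray 292 mm wide, 250 mm deep (x 0 to 250 mm) with a lip 6 mm high, 3 mm thick all round. This edge is 18 mm behind the cabinet's front when shut and 100 mm in front of it when fully open, so about the front 90 mm can be loaded from above.
- mould: The mould to load, on the scale: aluminium flan mould with its lid on, about 160 g. Tapered cup 49 mm across the foot, with a straight lid skirt 62 mm across, 35 to 48 mm up (its top). Origin at the centre of its underside, z up.
- mould_in: A second lidded mould, same as the first, already on the tray: centre about 40 mm behind the tray's front edge, anywhere up to 85 mm left or right of its middle. It stays there and rides with the tray. Origin at the centre of its underside.
- scale: White bench scale with a steel platform 185 x 235 mm whose top is 62 mm above the table, fixed; the mould and the empty one stand on it side by side, in either order, about 110 mm apart. Origin at the centre of its underside, z up.
- empty: An empty mould without a lid (an open aluminium cup, 62 mm across the rim, 44 mm high) on the scale beside the filled one; it stays there. Origin at the centre of its underside.
- syrup: Amber glass bottle of 64 mm diameter, 190 mm high, standing on the table; a bystander. Origin at the centre of its underside.
- jar: Glass jar with a steel cap, 72 mm diameter, 90 mm high; a bystander. Origin at the centre of its underside.
- spoon: Steel spoon lying on the table; a bystander.
- brush: Pastry brush lying on the table; a bystander.
- carton: Closed cardboard carton 130 x 90 x 60 mm; a bystander. Origin at the centre of its underside.
Mind the look-alikes: they are no part of the job. Leave any green look-alike of the mould alone.

How it is judged:
On the way, in this order (a step that is already met when the one before it is completed fails the run):
1. the door is pulled all the way down (1.42 rad or more) (value of joint oven_door above 1.42 rad), for 0.2 s.
2. with the door down, the mould stands upright on the tray beside the other, not touching it, and is let go (value of joint oven_door above 1.3 rad and x of mould in the frame of tray_front between 0.02 and 0.225 m and y of mould in the frame of tray_front between -0.122 and 0.122 m and z of mould in the frame of tray_front between -0.006 and 0.006 m and angle between mould's own z axis and vertical below 0.1 rad and horizontal distance between mould and mould_in above 0.064 m and contact force between the fingers and mould below 0.05 N and linear speed of mould below 0.02 m/s), for 0.2 s.
At the end, for the whole second after the job is handed in: The door is fully shut (within 0.03 rad, 5 mm at its free edge) and at rest; both lidded moulds stand upright (within 0.1 rad) and still on the tray, wholly inside its lip, not touching one another (centres over 64 mm apart); nothing else has been moved (value of joint oven_door below 0.03 rad and x of mould in the frame of tray_front between 0.02 and 0.225 m and y of mould in the frame of tray_front between -0.122 and 0.122 m and z of mould in the frame of tray_front between -0.006 and 0.006 m and angle between each of mould, mould_in's own z axis and vertical below 0.1 rad and x of mould_in in the frame of tray_front between 0.02 and 0.225 m and y of mould_in in the frame of tray_front between -0.122 and 0.122 m and z of mould_in in the frame of tray_front between -0.006 and 0.006 m and horizontal distance between mould and mould_in above 0.064 m and linear speed of each of mould, mould_in below 0.02 m/s and velocity of joint oven_door between -0.05 and 0.05 rad/s).
It fails at once if the door is slammed or dropped (faster than 2.5 rad/s) (velocity of joint oven_door above 2.5 rad/s or velocity of joint oven_door below -2.5 rad/s).
It fails at once if the door or oven is forced (more than 90 N on it) (contact force between any of the arm, the fingers and oven above 90 N).
It fails at once if a mould is tipped (over 0.4 rad) or dropped (over 0.7 m/s) (angle between any of mould, mould_in's own z axis and vertical above 0.4 rad or linear speed of mould_in above 0.7 m/s or (linear speed of mould above 0.7 m/s and contact force between the fingers and mould below 0.05 N)).
It fails at once if a bystander is moved by more than 30 mm (distance of any of empty, syrup, jar, spoon, brush, carton from where it was at the start of the episode above 0.03 m).
It also fails if it takes over 72 s, if anything falls off the work surface, if the arm or the gripper's body presses on something with over 40 N, if the wrist force passes 120 N, or if a joint passes its speed limit or range.

### The arm

A 6-joint arm with a two-finger parallel gripper is mounted at the origin on the work surface. World frame = base frame: x ahead of the robot, y to its left, z up, the work surface at z = 0. Lengths are in m, angles in rad, forces in N, time in s.
With the tool pointing down it reaches from about 0.375 to 0.9 m from the base axis. Payload 3.1 kg.
Tool frame: the origin (TCP) lies at the very end of the fingers, on their centre line; the grasp point (between the pads) lies 19 mm behind it (manip.hold_point_z is the distance from the TCP to the grasp point, in m); y points along the fingers, z is the direction in which the jaws open and shut, and the axes are right-handed (so a half turn about y gives the same grasp; the last joint's range is limited). The gripper opens to 85 mm and grips with 20 to 120 N. Pads are 22 mm wide; open, the fingers measure 114 mm over their backs; the gripper's body (76 mm by 85 mm) begins 54 mm behind the grasp point. The pads swing forward as they close: fully open they stand 13 mm farther back than shut.
Start: joints at [-1.448, 0.527, 1.433, -0, 1.181, -0.178], TCP at [0.186, -0.597, 0.231] pointing down, gripper open.
Joint ranges: [-3.08, 3.08], [-0.75, 2.2], [0.22, 2.44], [-1.43, 4.57], [0, 2.65], [-2.85, 2.85]. Speed limits (rad/s): [2.79, 2.79, 3.14, 3.14, 3.14, 3.14].

### API

Orientations are given as a unit quaternion [x, y, z, w].
In Python, from station import manip, eyes, workorder gives the robot as it stands. The module is installed in compiled form; this text tells all that it offers.
- The arm moves only by the shell command python3 -m jog 'ROWS' [OPENING] [FORCE]. ROWS is JSON, a list of rows, each a list of 2 entries, a list of its own where there are three numbers: the shift along the tool's x, y, z in cm, then the turn about the tool's y in rad. A call has 1 to 20 rows; each row is the pose to reach, as a shift and turn from the pose commanded when the call began, along the tool's axes at that moment; what a row does not reach only later rows make up. A row lasts 1/12 s, in which the tool goes at most 41.7 mm and 7.16 degrees, less where a joint would pass 70% of its speed; a pose out of reach is approached as far as the arm can. A call with a gripper value outside its range is refused whole. OPENING is the finger opening in cm, from 0 to 8.54, set as the call begins (- or left out, the last holds). The fingers move at their own pace and stop on an object; FORCE is the grip in N (left out, the last holds). Time passes only in rows, so rows that repeat a pose let the fingers close. It gives the time, the measured TCP pose, the force and the opening at its end, in the units of the state.
- manip.sense(): the state, without advancing time (a new reading comes with each control period).
- eyes.snapshot(name): name is "side" or "top" or "wrist"; returns a dict with "frame" (400x640x3 uint8, red, green, blue), "vfov" (degrees; the focal length in pixels is half the picture's height over the tangent of half this angle, whatever the lens; pixels are square), "cx", "cy" (the principal point, pixels), "rvec" (rotation vector, rad) and "tvec" (3), from world to camera coordinates, as OpenCV has them. Camera axes: x right, y down, z forward; pixel columns grow to the right and rows downward; lengths in m; the calibration is good to about 2 mm. A picture is of the moment at which its call begins. There is no depth.
- workorder.sign_off(): hands the job in, once; it reports no verdict.
The state is a dict: "t": time; "q": joint angles; "qd": joint speeds; "tau": joint torques, N m; "tcp_pos": TCP position; "tool_rot": TCP orientation; "force": force on the tool from outside, world axes, zero at the start; "ft_torque": the same for the moment, N m; "finger_gap": opening from 0.0 (shut) to 1.0 (fully open).
Only numpy, scipy, OpenCV 4.12 (cv2) and the standard library are available. Lean on these libraries where they do the work, as an engineer would, in place of code of your own. Each camera call takes 0.05 s, during which the arm holds its last target. There are 200 camera calls.

## Working session

There is one attempt and no reset: what is moved stays moved. The work goes in short steps, Python scripts to look and compute and a shell command to move; the robot and the scene stay as the last step left them, time stands still between calls to the robot, and variables do not carry over. Pictures are saved under pics/ and viewed, about 8 in all and at most 12, crops included, and the job is handed in when it is done.

```bash
mkdir -p pics
cat > h.py <<'E'
import numpy as np, cv2
from station import manip, eyes, workorder
from scipy.spatial.transform import Rotation as R
def snap(n,f):
    s=eyes.snapshot(n); cv2.imwrite('pics/'+f+'.png',s['frame'][:,:,::-1]); np.save('pics/'+f+'.npy',{k:v for k,v in s.items() if k!='frame'},allow_pickle=True); return s
def cal(f): return np.load('pics/'+f+'.npy',allow_pickle=True).item()
def K(c):
    f=200/np.tan(np.radians(c['vfov'])/2); return np.array([[f,0,c['cx']],[0,f,c['cy']],[0,0,1]])
def onplane(c,u,v,z):
    M=cv2.Rodrigues(np.array(c['rvec'],float))[0]; t=np.array(c['tvec'],float).ravel()
    o=-M.T@t; d=M.T@np.linalg.solve(K(c),[u,v,1]); return o+d*(z-o[2])/d[2]
def proj(c,P):
    return cv2.projectPoints(np.array(P,float).reshape(-1,3),np.array(c['rvec'],float),np.array(c['tvec'],float),K(c),None)[0].reshape(-1,2)
E
python3 - <<'E'
from h import *
for n in ['side','top','wrist']:
    s=snap(n,n+'0'); M=cv2.Rodrigues(np.array(s['rvec'],float))[0]
    print(n,s['vfov'],s['cx'],s['cy'],'pos',-M.T@np.array(s['tvec']).ravel(),'fwd',M[2])
s=manip.sense(); print(s); print(R.from_quat(s['tool_rot']).as_matrix())
print(manip.hold_point_z)
a=[cv2.imread('pics/%s0.png'%n) for n in ['side','top']]
E
```

```text
side 42.35961725760653 321.0655125682314 195.87359703489597 pos [-0.11457568  0.95158084  1.4844506 ] fwd [ 0.37444928 -0.5314358  -0.75984454]
top 43.73521774539212 318.1746585434135 202.2464994578344 pos [0.4583232  0.03325889 1.7780708 ] fwd [ 0.06230744 -0.00695657 -0.99803276]
wrist 63.17519694995802 319.3848320924721 201.46410340033444 pos [ 0.26113493 -0.5717148   0.37161603] fwd [-0.29746362 -0.08976624 -0.95050377]
{'t': 0.15, 'q': array([-1.44749577e+00,  5.28220652e-01,  1.43358730e+00, -5.70597306e-06,
        1.18144252e+00, -1.78517962e-01]), 'qd': array([-0.00062849, -0.00266898, -0.00540025, -0.0010045 , -0.00149955,
       -0.00085296]), 'tau': array([-8.15917224e-05, -4.42745662e+01, -1.78276366e+01, -2.66482803e-04,
        5.63755719e-03, -2.34345578e-06]), 'tcp_pos': array([ 0.18573313, -0.59619155,  0.23058467]), 'tool_rot': array([-0.1062908 ,  0.69965597, -0.69848405,  0.10631943]), 'force': array([ 0.337841  , -0.59236808,  0.72990349]), 'ft_torque': array([-0.00432848,  0.02153782,  0.03470272]), 'finger_gap': 0.9982358188260227}
[[-9.54796886e-01 -2.09131952e-04  2.97258915e-01]
 [-2.97258848e-01  1.64458916e-03 -9.54795514e-01]
 [-2.89190538e-04 -9.99998626e-01 -1.63241493e-03]]
0.0187
```

View pics/top0.png

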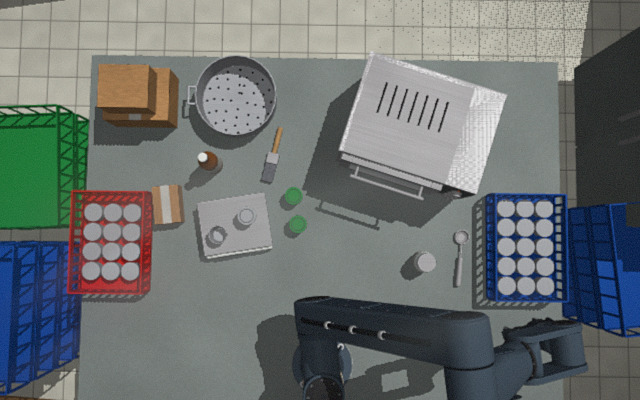

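View pics/side0.png

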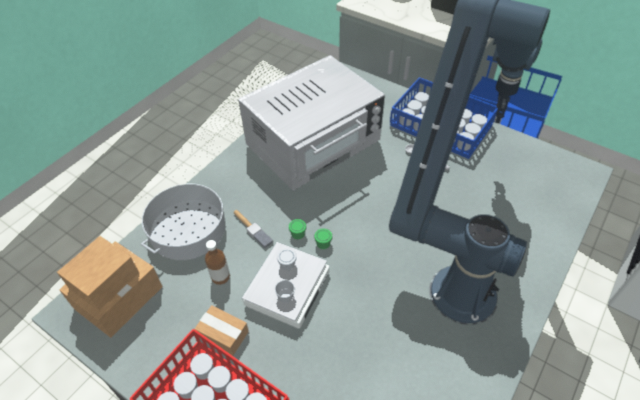

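Top view: lidded mould candidate at (246,217), open empty cup at (216,236), two green look-alikes at (293,196) and (297,226), white moulds in the red and blue crates, and a capped jar at (424,262). The oven is at (420,120), its handle about (388,180). I choose (246,217) and check it with a close crop.

Run:
```python
import cv2,numpy as np
a=cv2.imread('pics/top0.png'); s=cv2.imread('pics/side0.png')
A=cv2.resize(a[40:230,325:515],(570,570),interpolation=cv2.INTER_CUBIC)
B=cv2.resize(a[190:260,192:276],None,fx=2.6,fy=2.6,interpolation=cv2.INTER_CUBIC)
C=cv2.resize(s[235:325,240:332],None,fx=2.4,fy=2.4,interpolation=cv2.INTER_CUBIC)
o=np.zeros((570,800,3),np.uint8);o[:,:570]=A;o[:B.shape[0],575:575+B.shape[1]]=B;o[200:200+C.shape[0],575:575+C.shape[1]]=C
cv2.imwrite('pics/c1.png',o)
```

```text
(no output)
```

View pics/c1.png

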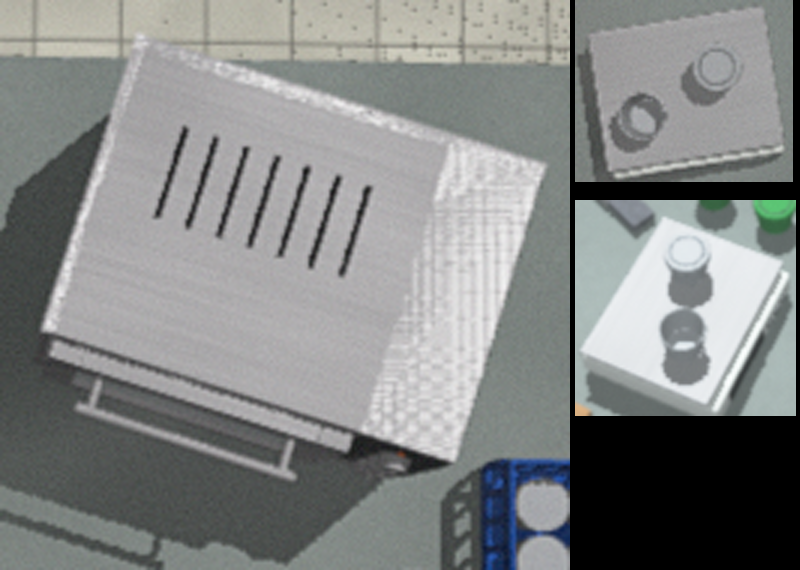

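Crop confirms: lidded cup at crop (716,69), i.e. top px (246.2,216.5); open cup at (217.5,235). Oven top corners at px (371.7,52.7), (506.7,94.3), (477.3,194) and (339,150).

```bash
cat >> h.py <<'E'
def oven():
    d=np.load('oven.npy'); return d
def o2w(P):
    x,y,a=oven(); P=np.array(P,float); c,s=np.cos(a),np.sin(a); return np.array([x+c*P[0]-s*P[1],y+s*P[0]+c*P[1],P[2]])
def delta(target,yaw_dir=None):
    "shift in tool axes cm from measured pose to a world point; turn about tool y so that jaw axis z lies along yaw_dir"
    s=manip.sense(); M=R.from_quat(s['tool_rot']).as_matrix(); d=M.T@(np.array(target)-s['tcp_pos'])*100
    out=[d.round(2)]
    if yaw_dir is not None:
        v=M.T@np.append(yaw_dir,0); a=np.arctan2(v[0],v[2]); out+= [round(a,3), round((a+np.pi/2)%np.pi-np.pi/2,3)]
    return out
E
python3 - <<'E'
from h import *
from scipy.optimize import least_squares
c=cal('top0')
obj=np.array([[.33,.179,.248],[.33,-.27,.248],[0,-.27,.248],[0,.179,.248],[-.062,.12,.223],[-.062,-.12,.223]])
px=np.array([[371.7,52.7],[506.7,94.3],[477.3,194],[339,150],[350.7,175.7],[423.3,198.7]])
def W(p):
    M=R.from_euler('z',p[2]).as_matrix(); return obj@M.T+[p[0],p[1],0]
r=least_squares(lambda p:(proj(c,W(p))-px).ravel(),[.65,-.1,0.3]) if 1 else 0
best=min((least_squares(lambda p:(proj(c,W(p))-px).ravel(),[.65,-.1,a]) for a in np.arange(-3,3.2,.5)),key=lambda r:r.cost)
print(best.x, best.cost, best.fun.reshape(-1,2).round(1)); np.save('oven.npy',best.x)
print('hinge',o2w([0,0,.078]),'handle',o2w([-.062,0,.223]),'handle open',o2w([-.145,0,.026]),'trayfront open',o2w([-.1,0,.153]))
print('mould',onplane(c,246.2,216.5,.11),'empty',onplane(c,217.5,235,.106))
d=cal('side0'); print('mould side',onplane(d,240+(687-575)/2.4,235+(250-200)/2.4,.11), 'jar',onplane(c,424,262,.09))
for n,l in (('spoon',[(460,237),(458,285)]),('green',[(293,196),(297,226)])): print(n,[onplane(c,*p,.02).round(3) for p in l])
s=manip.sense(); print(delta(o2w([-.062,0,.223])))
print(proj(d,W(best.x)).round(0))
E
```

```text
[ 0.66361552 -0.21073833 -0.29648566] 2.677240749356229 [[-1.  -1.7]
 [ 0.9 -0. ]
 [ 0.2  0.4]
 [-0.1  0.3]
 [-0.2  0.3]
 [ 0.2  0.6]]
hinge [ 0.66361552 -0.21073833  0.078     ] handle [ 0.60432063 -0.19262435  0.223     ] handle open [ 0.524942   -0.16837498  0.026     ] trayfront open [ 0.56797861 -0.18152223  0.153     ]
mould [0.5113995  0.26168039 0.11      ] empty [0.44838923 0.35668339 0.106     ]
mould side [0.51128373 0.25912994 0.11      ] jar [ 0.3666039  -0.33827127  0.09      ]
spoon [array([ 0.452, -0.481,  0.02 ]), array([ 0.284, -0.473,  0.02 ])]
green [array([0.589, 0.11 , 0.02 ]), array([0.483, 0.094, 0.02 ])]
[array([-51.96,   0.82, -26.09])]
[[237.  98.]
 [330.  54.]
 [384.  93.]
 [289. 145.]
 [314. 153.]
 [365. 124.]]
```

Run:
```python
from h import *
a=oven()[2]; print(delta(o2w([-.039,0,.31]),[-np.sin(a),np.cos(a)]))
```

```text
[array([-53.87,  -7.89, -24.81]), np.float64(-2.543), np.float64(0.598)]
```

```bash
python3 -m jog '[[[0,-4,0],0],[[0,-8,0],0],[[-3,-9,-1.4],-0.12],[[-6,-9,-2.8],-0.24],[[-10,-9,-4.6],-0.36],[[-13,-9,-6],-0.48],[[-16,-9,-7.4],-0.6],[[-19,-9,-8.8],-0.72],[[-22,-9,-10.1],-0.84],[[-25,-9,-11.5],-0.96],[[-28,-9,-12.9],-1.08],[[-31,-9,-14.3],-1.2],[[-34,-9,-15.7],-1.32],[[-37,-9,-17],-1.44],[[-40,-9,-18.4],-1.56],[[-43,-9,-19.8],-1.68],[[-46,-9,-21.2],-1.8],[[-49,-9,-22.6],-1.92],[[-52,-9,-24],-2.04],[[-53.9,-9,-24.8],-2.16]]' 0 20
python3 - <<'E'
from h import *
a=oven()[2]; print(delta(o2w([-.039,0,.31]),[-np.sin(a),np.cos(a)]))
E
```

```text
t: 1.82
tcp_pos: [0.6285, -0.1968, 0.3208]
tool_rot: [-0.667, 0.233, -0.233, 0.668]
force: [-0.1, 0.8, -0.5]
finger_gap: -0.002
[array([-0.01,  1.08, -0.34]), np.float64(-0.375), np.float64(-0.375)]
```

```bash
python3 -m jog '[[[0,0.5,-0.3],-0.12],[[0,1,-0.3],-0.24],[[0,1.1,-0.3],-0.375],[[0,1.1,-0.3],-0.375],[[0,1.1,-0.3],-0.375]]'
python3 - <<'E'
from h import *
a=oven()[2]; print(delta(o2w([-.039,0,.31]),[-np.sin(a),np.cos(a)]))
s=snap('wrist','w1'); c=cal('w1')
im=s['frame'][:,:,::-1].copy()
for P in ([-.062,.12,.223],[-.062,-.12,.223],[0,.179,.248],[-.022,.163,.238],[-.022,-.163,.238],[-.039,0,.205]):
    u=proj(c,o2w(P))[0]; print(P,u.round(0)); cv2.circle(im,tuple(int(x) for x in u),3,(0,0,255),-1)
cv2.imwrite('pics/w1b.png',im)
E
```

```text
t: 2.23
tcp_pos: [0.6247, -0.2019, 0.3099]
tool_rot: [-0.699, 0.109, -0.108, 0.699]
force: [-0.2, -0.5, -1.0]
finger_gap: -0.002
[array([ 0.08, -0.01,  0.29]), np.float64(-0.011), np.float64(-0.011)]
[-0.062, 0.12, 0.223] [488. 179.]
[-0.062, -0.12, 0.223] [156. 183.]
[0, 0.179, 0.248] [576. 272.]
[-0.022, 0.163, 0.238] [551. 238.]
[-0.022, -0.163, 0.238] [ 96. 243.]
[-0.039, 0, 0.205] [322. 203.]
```

View pics/w1b.png

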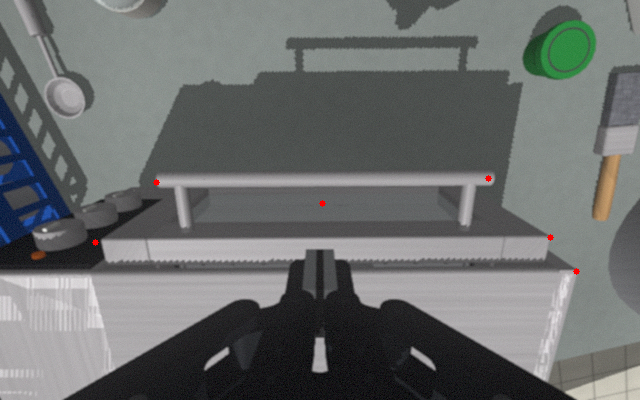

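Prediction dots match the handle: bar ends seen at (157,180) and (492,178), predicted (156,183) and (488,179). Descend behind the bar.

```bash
python3 -m jog '[[[0,2.5,0.2],0],[[0,5,0.2],0],[[0,7,0.2],0],[[0,9,0.2],0],[[0,10.3,0.2],0],[[0,10.3,0.2],0]]' && python3 -m jog '[[[-0.4,0,0],0],[[-0.8,0.1,0],0],[[-1.2,0.3,0],0],[[-1.6,0.5,0],0],[[-2,0.7,0],0],[[-2.4,0.9,0],0],[[-2.8,1.2,0],0],[[-3.2,1.5,0],0],[[-3.6,1.7,0],0],[[-4,2,0],0],[[-4.4,2.3,0],0],[[-4.8,2.5,0],0],[[-5.2,2.8,0],0],[[-5.6,3.2,0],0],[[-6,3.5,0],0],[[-6,3.5,0],0]]'
python3 - <<'E'
from h import *
a=oven()[2];s=manip.sense();v=s['tcp_pos']-o2w([0,0,0]);print('oven frame',np.cos(a)*v[0]+np.sin(a)*v[1],-np.sin(a)*v[0]+np.cos(a)*v[1],v[2])
snap('side','s1'); snap('wrist','w2')
E
```

```text
t: 2.78
tcp_pos: [0.6234, -0.1994, 0.204]
tool_rot: [-0.698, 0.111, -0.106, 0.7]
force: [-0.7, -0.2, 0.0]
finger_gap: 0.0
t: 4.12
tcp_pos: [0.5723, -0.1843, 0.1751]
tool_rot: [0.7, -0.103, 0.112, -0.697]
force: [5.7, -3.0, -2.5]
finger_gap: -0.0
oven frame -0.09502275384520473 -0.0013717486248328234 0.17512658071954476
```

View pics/s1.png

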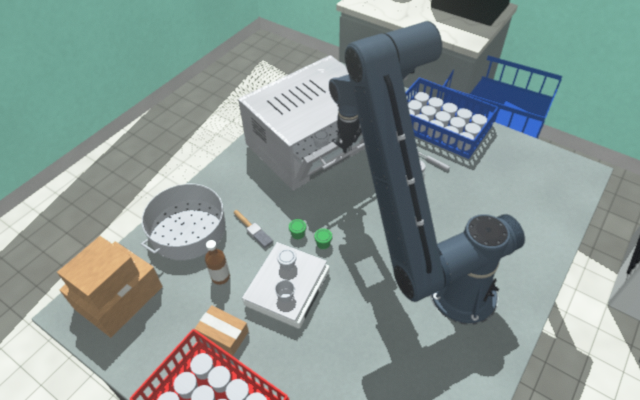

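Side view: the door stands ajar about 0.4 rad, with the fingers behind the bar at (345,145). Lift out, then go in behind the door's free edge.

```bash
python3 -m jog '[[[0,-2,0],0],[[0,-5,0],0],[[0,-8,0],0],[[0,-10,0],0],[[3,-10,0],0],[[6.2,-10,0],0],[[6.2,-10,0],0],[[6.2,-8,0],0],[[6.2,-5.5,0],0],[[6.2,-3.5,0],0],[[6.2,-2.5,0],0],[[6.2,-2.5,0],0]]'
cat >> h.py <<'E'
def inoven():
    a=oven()[2];s=manip.sense();v=s['tcp_pos']-o2w([0,0,0]);return np.round([np.cos(a)*v[0]+np.sin(a)*v[1],-np.sin(a)*v[0]+np.cos(a)*v[1],v[2]],4),s['force'].round(1),s['t']
E
python3 -c "
from h import *
print(inoven());snap('wrist','w3')"
```

```text
t: 5.22
tcp_pos: [0.6267, -0.2005, 0.1964]
tool_rot: [-0.699, 0.108, -0.107, 0.699]
force: [0.8, 0.2, 0.1]
finger_gap: -0.004
(array([-0.0382, -0.001 ,  0.1964]), array([0.8, 0.2, 0.1]), 5.2167)
```

View pics/w3.png

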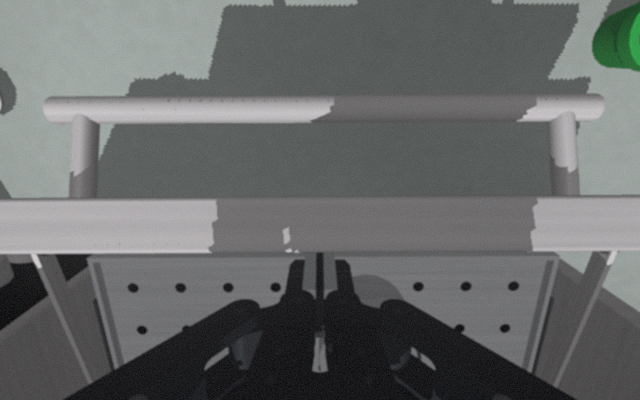

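View: the fingertips (320,255) are behind the door's upper edge and mould_in's lid is just visible at (375,285), slightly left. I shift right to keep the gripper clear of it, then push the door down.

```bash
python3 -m jog '[[[0.3,0,-2],0],[[0.3,0,-4],0],[[0.3,0,-6],0],[[0,0,-6],0],[[-0.5,0,-6],0],[[-1,0,-6],0],[[-1.6,0,-6],0],[[-2.3,0.1,-6],0],[[-3,0.3,-6],0],[[-3.7,0.5,-6],0],[[-4.4,0.8,-6],0],[[-5,1.2,-6],0],[[-5.7,1.6,-6],0],[[-6.3,2.1,-6],0],[[-6.8,2.6,-6],0],[[-7.3,3.1,-6],0],[[-7.8,3.7,-6],0],[[-8.3,4.3,-6],0],[[-8.7,4.9,-6],0],[[-8.7,4.9,-6],0]]'
python3 -c "
from h import *
print(inoven());snap('wrist','w4')"
```

```text
t: 6.93
tcp_pos: [0.53, -0.2328, 0.1506]
tool_rot: [0.7, -0.104, 0.111, -0.698]
force: [5.1, -2.1, 2.6]
finger_gap: 0.002
(array([-0.1213, -0.0601,  0.1506]), array([ 5.1, -2.1,  2.6]), 6.9333)
```

```bash
python3 -m jog '[[[-0.4,0.6,0],0],[[-0.7,1.3,0],0],[[-1.1,2.0,0],0],[[-1.5,2.8,0],0],[[-1.9,3.6,0],0],[[-2.2,4.3,0],0],[[-2.5,5.0,0],0],[[-2.7,5.5,0],0],[[-2.7,5.7,0],0],[[-2.7,5.7,0],0],[[-2.7,5.7,0],0]]'
python3 -c "
from h import *
print(inoven());snap('wrist','w5')"
```

```text
t: 7.9
tcp_pos: [0.5034, -0.2248, 0.0933]
tool_rot: [0.7, -0.105, 0.11, -0.698]
force: [4.1, -1.2, 5.2]
finger_gap: -0.002
(array([-0.1491, -0.0602,  0.0933]), array([ 4.1, -1.2,  5.2]), 7.9)
```

```bash
python3 -m jog '[[[0,0.2,0],0],[[0,0.4,0],0],[[0,0.6,0],0],[[0,0.8,0],0],[[0,0.8,0],0],[[0,0.8,0],0]]'; python3 -c "
from h import *
print(inoven())"
```

```text
t: 8.45
tcp_pos: [0.5032, -0.2248, 0.0887]
tool_rot: [0.7, -0.105, 0.11, -0.698]
force: [-1.4, 1.1, 29.4]
finger_gap: 0.001
(array([-0.1494, -0.0603,  0.0887]), array([-1.4,  1.1, 29.4]), 8.45)
```

Stop reached (tip at 88.7 mm, 29 N). Lift and look at the tray.

```bash
python3 -m jog '[[[0,-2,0],0],[[0,-5,0],0],[[0,-9,0],0],[[0,-13,0],0],[[0,-17,2],0],[[0,-21,4],0],[[0,-24,6],0],[[0,-26,6],0],[[0,-26,6],0],[[0,-26,6],0]]'
python3 - <<'E'
from h import *
print(inoven()); s=snap('wrist','w6'); c=cal('w6'); im=s['frame'][:,:,::-1].copy()
for P in ([-.1,.146,.159],[-.1,-.146,.159],[-.16,.163,.088],[-.16,-.163,.088],[-.06,0,.201]):
    u=proj(c,o2w(P))[0]; print(u.round()); cv2.circle(im,tuple(int(x) for x in u),3,(0,0,255),-1)
cv2.imwrite('pics/w6b.png',im)
E
```

```text
t: 9.28
tcp_pos: [0.5178, -0.1653, 0.3442]
tool_rot: [0.699, -0.107, 0.107, -0.699]
force: [-0.5, -1.1, -0.8]
finger_gap: 0.002
(array([-0.1527,  0.0009,  0.3442]), array([-0.5, -1.1, -0.8]), 9.2833)
[453. 224.]
[183. 226.]
[450. 157.]
[186. 159.]
[318. 278.]
```

View pics/w6b.png

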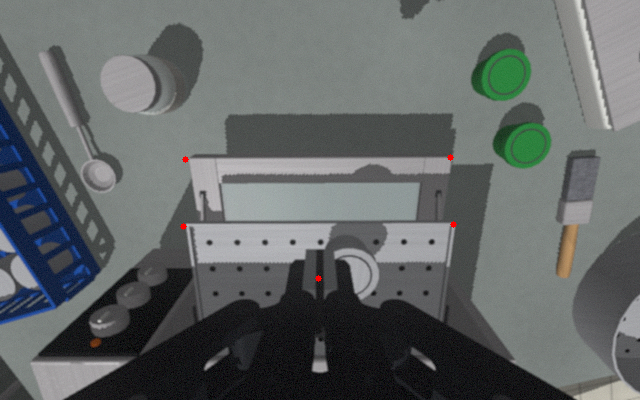

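mould_in's lid is centred near (355,274) in the wrist view; the tray is fully out with front lip at row 224. The free space is to the right. Next, go over the scale with the orientation unchanged.

Run:
```python
from h import *
c=cal('w6'); p=onplane(c,355,274,.201); v=p-o2w([0,0,0]); a=oven()[2]
print('mould_in oven',np.cos(a)*v[0]+np.sin(a)*v[1],-np.sin(a)*v[0]+np.cos(a)*v[1])
print(delta([.511,.260,.22]))
```

```text
mould_in oven -0.06468194684279337 0.03628092223883535
[array([-13.28,  12.32,  40.39])]
```

```bash
python3 -m jog '[[[-1,0,3],0],[[-2,0,6],0],[[-3,0,9],0],[[-4,0,12],0],[[-5,0,15],0],[[-6,0,18],0],[[-7,0,21],0],[[-8,0,24],0],[[-9,1,27],0],[[-10,2,30],0],[[-11,4,33],0],[[-12,6,36],0],[[-12.7,8,38.5],0],[[-13.2,10,40.2],0],[[-13.3,12,40.4],0],[[-13.3,12.3,40.4],0],[[-13.3,12.3,40.4],0],[[-13.3,12.3,40.4],0]]' 8.5 25
python3 - <<'E'
from h import *
print(delta([.5113,.260,.22]),manip.sense()['tcp_pos']); s=snap('wrist','w7'); c=cal('w7'); im=s['frame'][:,:,::-1].copy()
u=proj(c,[.5113,.2602,.11])[0]
t=np.linspace(0,6.3,60); pts=np.c_[.5113+.031*np.cos(t),.2602+.031*np.sin(t),0*t+.11]
cv2.polylines(im,[proj(c,pts).astype(int)],True,(0,0,255),1)
print(u); cv2.imwrite('pics/w7b.png',im)
E
```

```text
t: 10.83
tcp_pos: [0.5125, 0.2579, 0.2196]
tool_rot: [0.699, -0.108, 0.107, -0.698]
force: [-0.3, -0.1, 0.3]
finger_gap: 0.996
[array([-0.18, -0.04,  0.17])] [0.51250514 0.25785138 0.21960964]
[321.03205769 198.27451157]
```

View pics/w7b.png

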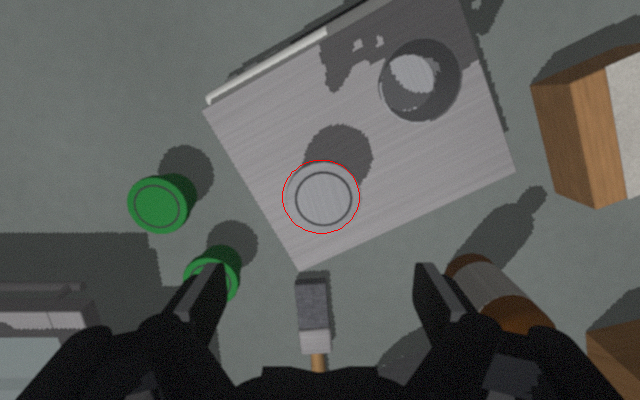

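The mould's lid is at (324,198), 3 px (~2 mm) to the right of the prediction. Correct that, descend and grip.

```bash
python3 -m jog '[[[-0.2,2,0.35],0],[[-0.2,5,0.35],0],[[-0.2,8,0.35],0],[[-0.2,10.5,0.35],0],[[-0.2,12.5,0.35],0],[[-0.2,13.6,0.35],0],[[-0.2,14.05,0.35],0],[[-0.2,14.05,0.35],0],[[-0.2,14.05,0.35],0]]' && python3 -m jog '[[[0,0,0],0],[[0,0,0],0],[[0,0,0],0],[[0,0,0],0],[[0,0,0],0],[[0,0,0],0],[[0,0,0],0],[[0,0,0],0],[[0,0,0],0],[[0,0,0],0]]' 5 30; python3 -c "
from h import *
snap('wrist','w8')"
```

```text
t: 11.63
tcp_pos: [0.5133, 0.2627, 0.0811]
tool_rot: [-0.699, 0.107, -0.108, 0.699]
force: [-0.1, 0.3, -0.3]
finger_gap: 1.0
t: 12.47
tcp_pos: [0.513, 0.2628, 0.0814]
tool_rot: [-0.699, 0.106, -0.108, 0.699]
force: [-0.5, -1.3, 5.9]
finger_gap: 0.713
```

Gripped at ~61 mm, which matches the 62 mm skirt. Lift slowly and check.

```bash
python3 -m jog '[[[0,-0.5,0],0],[[0,-1.5,0],0],[[0,-3,0],0],[[0,-5,0],0],[[0,-8,0],0],[[0,-11,0],0],[[0,-14,0],0],[[0,-17,0],0],[[0,-19,0],0],[[0,-20,0],0],[[0,-20,0],0],[[0,-20,0],0]]'
python3 - <<'E'
from h import *
print(delta(o2w([-.06,-.07,.3]))); snap('wrist','w9'); snap('side','s9')
a=cv2.imread('pics/w9.png'); b=cv2.imread('pics/s9.png')
o=np.hstack([a[100:400,150:500],cv2.resize(b[150:350,200:400],(300,300))]); cv2.imwrite('pics/c9.png',o)
E
```

```text
t: 13.52
tcp_pos: [0.5115, 0.2626, 0.2795]
tool_rot: [0.699, -0.108, 0.107, -0.699]
force: [-0.4, 0.2, -2.6]
finger_gap: 0.713
[array([ 22.77,  -2.05, -47.64])]
```

View pics/c9.png

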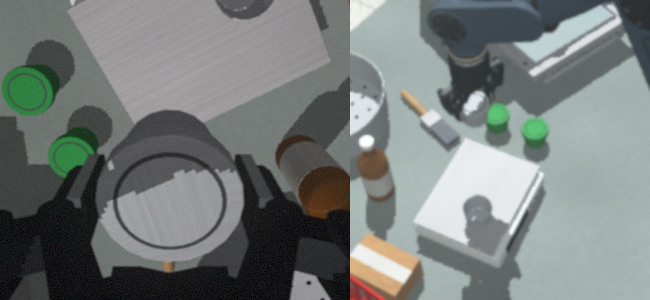

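The mould is held level between the fingers, lid centred in the crop at (170,200); scale and empty cup undisturbed. Carry it over the tray.

```bash
python3 -m jog '[[[0.5,-1,-1],0],[[1,-2,-3],0],[[2.2,-2,-5.5],0],[[3.4,-2,-8],0],[[4.6,-2,-10.5],0],[[6,-2,-13],0],[[7.4,-2,-15.5],0],[[8.6,-2,-18],0],[[9.8,-2,-20.5],0],[[11,-2,-23],0],[[12.2,-2,-25.5],0],[[13.4,-2,-28],0],[[14.6,-2,-30.5],0],[[15.8,-2,-33],0],[[17,-2,-35.5],0],[[18.2,-2,-38],0],[[19.4,-2,-40.5],0],[[20.5,-2,-43],0],[[21.3,-2,-45],0],[[22,-2,-46.5],0]]' && python3 -m jog '[[[0.4,0,-0.6],0],[[0.8,0,-1.1],0],[[0.8,0,-1.1],0],[[0.8,0,-1.1],0]]'
python3 - <<'E'
from h import *
a=oven()[2]; print(inoven(),delta(o2w([-.06,-.07,.173]),[-np.sin(a),np.cos(a)]))
s=snap('wrist','w10')
c=cal('w10'); im=s['frame'][:,:,::-1].copy()
for P in ([-.1,.146,.159],[-.1,-.146,.159],[-.1,-.07,.159],[-.065,.036,.201]):
    u=proj(c,o2w(P))[0]; cv2.circle(im,tuple(int(x) for x in u),3,(0,0,255),-1)
cv2.imwrite('pics/w10b.png',im)
E
```

```text
t: 15.28
tcp_pos: [0.5815, -0.2498, 0.2988]
tool_rot: [-0.699, 0.109, -0.107, 0.699]
force: [0.7, 0.6, -2.2]
finger_gap: 0.714
t: 15.62
tcp_pos: [0.5867, -0.2589, 0.2996]
tool_rot: [-0.699, 0.107, -0.107, 0.699]
force: [-0.4, -0.1, -1.0]
finger_gap: 0.715
(array([-0.0595, -0.0685,  0.2996]), array([-0.4, -0.1, -1. ]), 15.6167) [array([-0.03, 12.66, -0.16]), np.float64(-0.008), np.float64(-0.008)]
```

View pics/w10b.png

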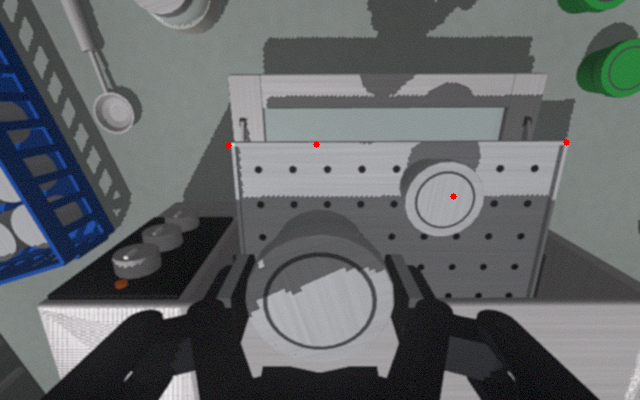

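mould_in is at (445,198), so y≈+0.030 rather than +0.036 m; I place slightly further right at y≈-0.074. Lower, then release.

```bash
python3 -m jog '[[[0,2,-0.5],0],[[0,4.5,-0.5],0],[[0,7,-0.5],0],[[0,9,-0.5],0],[[0,10.5,-0.5],0],[[0,11.5,-0.5],0],[[0,12,-0.5],0],[[0,12.2,-0.5],0],[[0,12.4,-0.5],0],[[0,12.4,-0.5],0],[[0,12.4,-0.5],0]]'; python3 -c "
from h import *
print(inoven())"
```

```text
t: 16.58
tcp_pos: [0.5858, -0.2648, 0.1769]
tool_rot: [0.699, -0.107, 0.108, -0.699]
force: [0.3, -0.1, -2.6]
finger_gap: 0.714
(array([-0.0586, -0.0744,  0.1769]), array([ 0.3, -0.1, -2.6]), 16.5833)
```

```bash
python3 -m jog '[[[0,0.1,0],0],[[0,0.2,0],0],[[0,0.3,0],0],[[0,0.4,0],0],[[0,0.45,0],0],[[0,0.45,0],0],[[0,0.45,0],0]]'; python3 -c "
from h import *
print(inoven())"
```

```text
t: 17.17
tcp_pos: [0.5854, -0.2647, 0.1725]
tool_rot: [0.699, -0.107, 0.108, -0.699]
force: [-3.3, 1.2, 5.1]
finger_gap: 0.717
(array([-0.0591, -0.0744,  0.1725]), array([-3.3,  1.2,  5.1]), 17.1667)
```

On the tray (5 N upward). Release and rise.

```bash
python3 -m jog '[[[0,0,0],0],[[0,0,0],0],[[0,0,0],0],[[0,0,0],0],[[0,0,0],0],[[0,0,0],0],[[0,0,0],0],[[0,0,0],0]]' 7.3 && python3 -m jog '[[[0,-0.5,0],0],[[0,-1.5,0],0],[[0,-3,0],0],[[0,-5,0],0],[[0,-8,0],0],[[0,-11,0],0],[[-2,-14,2],0],[[-5,-15,4],0],[[-8,-15,6],0],[[-8,-15,7.4],0],[[-8,-15,7.4],0],[[-8,-15,7.4],0]]'
python3 - <<'E'
from h import *
print(inoven()); s=snap('wrist','w11')
E
```

```text
t: 17.83
tcp_pos: [0.5853, -0.2646, 0.1712]
tool_rot: [-0.699, 0.107, -0.107, 0.699]
force: [0.0, -0.1, -0.7]
finger_gap: 0.855
t: 18.83
tcp_pos: [0.5316, -0.1697, 0.3228]
tool_rot: [0.699, -0.106, 0.108, -0.698]
force: [0.2, 0.1, 0.9]
finger_gap: 0.852
(array([-0.1383,  0.0006,  0.3228]), array([0.2, 0.1, 0.9]), 18.8333)
```

View pics/w11.png

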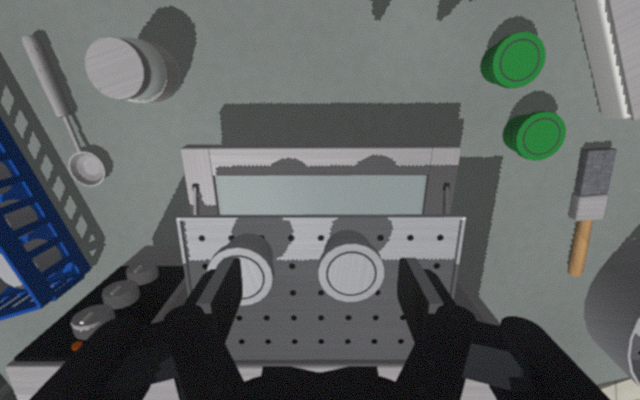

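Both moulds stand upright, at (240,278) and (351,272): ~111 px apart against a 63 px lid. The tool cannot tilt, so I'll press shut fingers against the door's free edge and lift it by friction, following the arc.

```bash
python3 -m jog '[[[-3,0,0],0],[[-6,2,0],0],[[-6,5,0],0],[[-6,9,0],0],[[-6,13,0],0],[[-6,17,0],0],[[-6,21,0],0],[[-6,24,0],0],[[-6,26.5,0],0],[[-6,27.2,0],0],[[-6,27.2,0],0],[[-6,27.2,0],0]]' 0 40 && python3 -m jog '[[[0.5,0,0],0],[[1,0,0],0],[[1.5,0,0],0],[[2,0,0],0],[[2.5,0,0],0],[[2.9,0,0],0],[[2.9,0,0],0],[[2.9,0,0],0]]'; python3 -c "
from h import *
print(inoven())"
```

```text
t: 19.88
tcp_pos: [0.4748, -0.153, 0.0495]
tool_rot: [0.699, -0.107, 0.108, -0.699]
force: [0.3, 0.4, 0.3]
finger_gap: -0.003
t: 20.55
tcp_pos: [0.4989, -0.1593, 0.0493]
tool_rot: [-0.698, 0.109, -0.105, 0.7]
force: [-5.6, 0.6, 4.3]
finger_gap: 0.0
(array([-0.1725,  0.0011,  0.0493]), array([-5.6,  0.6,  4.3]), 20.55)
```

Contact exactly where expected (-172 mm). Press to ~30 N, then try the lift.

```bash
python3 -m jog '[[[0.4,0,0],0],[[0.8,0,0],0],[[1.2,0,0],0],[[1.2,0,0],0],[[1.2,0,0],0]]' && python3 -m jog '[[[0,-0.3,0],0],[[0,-0.6,0],0],[[0,-0.9,0],0],[[0,-1.2,0],0],[[0,-1.6,0],0],[[0,-1.6,0],0]]'; python3 -c "
from h import *
print(inoven());snap('side','s12')
cv2.imwrite('pics/c12.png',cv2.resize(cv2.imread('pics/s12.png')[90:230,230:420],None,fx=3,fy=3))"
```

```text
t: 20.97
tcp_pos: [0.4988, -0.1567, 0.0475]
tool_rot: [-0.695, 0.118, -0.095, 0.703]
force: [-21.7, 5.5, 9.3]
finger_gap: -0.0
t: 21.47
tcp_pos: [0.4992, -0.1569, 0.0621]
tool_rot: [-0.695, 0.118, -0.095, 0.703]
force: [-17.6, 4.8, -1.1]
finger_gap: -0.001
(array([-0.173 ,  0.0035,  0.0621]), array([-17.6,   4.8,  -1.1]), 21.4667)
```

View pics/c12.png

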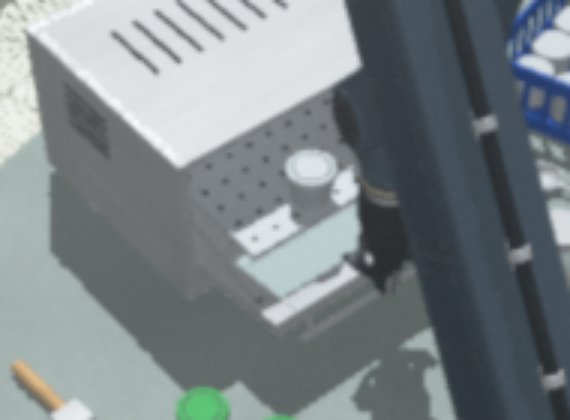

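Crop shows the door still nearly level: left corner of its free edge at (270,318), the fingers pressing at (385,270), mould_in upright at (310,165). That was the 12th picture, so from here I compare numerically: predicted door-corner pixels and brightness changes.

```bash
cat >> h.py <<'E'
def doorpt(th,r,n,y): # n = distance outward from inner face
    return o2w([-(r*np.sin(th)+n*np.cos(th)), y, .078+r*np.cos(th)-n*np.sin(th)])
E
python3 - <<'E'
from h import *
c=cal('s12')
for th in (1.5,1.4,1.3):
    u=[proj(c,doorpt(th,160,n,.163))[0] for n in (0,22e-3)]
    u=[proj(c,doorpt(th,.16,n,.163))[0] for n in (0,.022)]
    print(th,[((x-[230,90])*3).round(0) for x in u], [x.round(1) for x in u])
E
```

```text
1.5 [array([276., 331.]), array([277., 344.])] [array([321.9, 200.4]), array([322.2, 204.7])]
1.4 [array([274., 322.]), array([277., 335.])] [array([321.5, 197.2]), array([322.2, 201.8])]
1.3 [array([272., 311.]), array([276., 326.])] [array([320.8, 193.7]), array([321.9, 198.6])]
```

```bash
cat >> h.py <<'E'
def doortrack(f):
    "shift (px) of the door's left free corner since the fully open picture s9, and of the mould_in/cabinet"
    a=cv2.imread('pics/s9.png',0); b=cv2.imread('pics/'+f+'.png',0); out=[]
    for (u,v,w,hh) in ((322,201,10,7),(295,145,10,10)):
        T=cv2.resize(a[v-hh:v+hh+1,u-w:u+w+1],None,fx=4,fy=4,interpolation=cv2.INTER_CUBIC); S=cv2.resize(b[v-hh-14:v+hh+15,u-w-8:u+w+9],None,fx=4,fy=4,interpolation=cv2.INTER_CUBIC)
        m=cv2.matchTemplate(S,T,cv2.TM_CCOEFF_NORMED); _,q,_,l=cv2.minMaxLoc(m); out.append((round(l[0]/4-8,2),round(l[1]/4-14,2),round(q,3)))
    return out
E
python3 -c "
from h import *
print(doortrack('s12'))"
python3 -m jog '[[[0,-0.3,0],0],[[0,-0.6,0],0],[[0,-0.9,0],0],[[0,-1.2,0],0],[[0,-1.2,0],0]]'; python3 -c "
from h import *
print(inoven());snap('side','s13');print(doortrack('s13'))"
```

```text
[(-1.0, -3.0, 0.965), (8.0, 14.0, 0.214)]
t: 21.93
tcp_pos: [0.5, -0.1572, 0.0741]
tool_rot: [-0.695, 0.118, -0.096, 0.703]
force: [-17.4, 5.4, -0.7]
finger_gap: 0.001
(array([-0.1721,  0.0034,  0.0741]), array([-17.4,   5.4,  -0.7]), 21.9333)
[(-1.75, -5.5, 0.927), (8.0, 14.0, 0.217)]
```

The corner has risen 5.5 px (door ≈1.34 rad), matching the TCP's 25 mm with no slip. Continue along the arc.

```bash
python3 -m jog '[[[0.1,-0.4,0],0],[[0.15,-0.8,0],0],[[0.2,-1.3,0],0],[[0.3,-1.8,0],0],[[0.4,-2.3,0],0],[[0.5,-2.8,0],0],[[0.65,-3.3,0],0],[[0.85,-3.8,0],0],[[1.0,-4.3,0],0],[[1.2,-4.8,0],0],[[1.4,-5.3,0],0],[[1.4,-5.3,0],0]]'; python3 -c "
from h import *
print(inoven());snap('side','s14');print(doortrack('s14'))
c=cal('s14')
for th in (1.5,1.1,1.0,.9,.8): print(th,proj(c,doorpt(th,.16,0,.163))-proj(c,doorpt(1.5,.16,0,.163)))"
```

```text
t: 22.98
tcp_pos: [0.5145, -0.1617, 0.1279]
tool_rot: [-0.696, 0.117, -0.096, 0.702]
force: [-18.3, 7.5, 5.0]
finger_gap: 0.002
(array([-0.1569,  0.0033,  0.1279]), array([-18.3,   7.5,   5. ]), 22.9833)
[(8.0, -7.25, 0.771), (8.0, 14.0, 0.203)]
1.5 [[0. 0.]]
1.1 [[ -3.23158193 -14.32454811]]
1.0 [[ -4.72149469 -18.34144676]]
0.9 [[ -6.45954431 -22.44177114]]
0.8 [[ -8.42640083 -26.57558459]]
```

```bash
python3 -m jog '[[[0.2,-0.5,0],0],[[0.4,-1,0],0],[[0.6,-1.4,0],0],[[0.9,-1.9,0],0],[[1.2,-2.3,0],0],[[1.5,-2.8,0],0],[[1.9,-3.3,0],0],[[2.3,-3.8,0],0],[[2.7,-4.3,0],0],[[3.1,-4.7,0],0],[[3.5,-5.1,0],0],[[3.5,-5.1,0],0]]'; python3 -c "
from h import *
print(inoven());snap('side','s15');snap('wrist','w15')"
```

```text
t: 24.03
tcp_pos: [0.5534, -0.174, 0.1805]
tool_rot: [-0.696, 0.113, -0.101, 0.702]
force: [-12.1, 8.9, 6.9]
finger_gap: 0.002
(array([-0.1162,  0.0029,  0.1805]), array([-12.1,   8.9,   6.9]), 24.0333)
```

```bash
python3 -m jog '[[[0.2,-0.6,0],0],[[0.5,-1.1,0],0],[[0.9,-1.55,0],0],[[1.4,-1.9,0],0],[[1.8,-2.2,0],0],[[2.25,-2.5,0],0],[[2.7,-2.75,0],0],[[3.2,-3,0],0],[[3.7,-3.2,0],0],[[4.2,-3.4,0],0],[[4.7,-3.6,0],0],[[5.2,-3.8,0],0],[[5.7,-4,0],0],[[6.2,-4.15,0],0],[[6.6,-4.25,0],0],[[6.6,-4.25,0],0]]'; python3 -c "
from h import *
print(inoven());snap('side','s16');snap('wrist','w16')"
```

```text
t: 25.47
tcp_pos: [0.6197, -0.1964, 0.2215]
tool_rot: [-0.698, 0.111, -0.104, 0.7]
force: [-3.6, 3.2, -1.7]
finger_gap: 0.004
(array([-0.0462,  0.0009,  0.2215]), array([-3.6,  3.2, -1.7]), 25.4667)
```

```bash
python3 -m jog '[[[0.3,-0.1,0],0],[[0.6,-0.2,0],0],[[0.9,-0.3,0],0],[[1.2,-0.3,0],0],[[1.5,-0.3,0],0],[[1.8,-0.3,0],0],[[2.0,-0.3,0],0],[[2.0,-0.3,0],0],[[2.0,-0.3,0],0]]'; python3 -c "
from h import *
print(inoven())"
```

```text
t: 26.32
tcp_pos: [0.6317, -0.2005, 0.225]
tool_rot: [-0.697, 0.116, -0.098, 0.701]
force: [-19.1, 6.2, 7.6]
finger_gap: 0.001
(array([-0.0335,  0.0004,  0.225 ]), array([-19.1,   6.2,   7.6]), 26.3167)
```

```bash
python3 -m jog '[[[0.4,0,0],0],[[0.8,0,0],0],[[0.8,0,0],0],[[0.8,0,0],0]]'; python3 -c "
from h import *
print(inoven())"; python3 -m jog '[[[-0.8,0,0],0],[[-1.9,0,0],0],[[-2,-0.5,0],0],[[-2.1,-1.5,0],0],[[-2.1,-3,0],0],[[-2.1,-6,0],0],[[-2.1,-9,0],0],[[-5,-10,0],0],[[-8,-10,0],0],[[-8,-10,0],0]]'
python3 - <<'E'
from h import *
print(inoven()); snap('wrist','w17'); snap('top','t17'); snap('side','s17')
# compare side view with initial shut picture around the oven, and bystanders in the top view
a=cv2.imread('pics/s0.png' if 0 else 'pics/side0.png',0); b=cv2.imread('pics/s17.png',0)
def tr(a,b,u,v,w):
    T=cv2.resize(a[v-w:v+w+1,u-w:u+w+1],None,fx=4,fy=4,interpolation=2); S=cv2.resize(b[v-w-6:v+w+7,u-w-6:u+w+7],None,fx=4,fy=4,interpolation=2)
    _,q,_,l=cv2.minMaxLoc(cv2.matchTemplate(S,T,cv2.TM_CCOEFF_NORMED)); return l[0]/4-6,l[1]/4-6,round(q,3)
for n,u,v in (('handle left',310,152),('door left',300,160),('handle mid',335,142),('cabinet',290,148),('empty',284,292),('syrup',215,262),('brush',258,233),('green',298,229),('carton',222,328)): print(n,tr(a,b,u,v,8))
a=cv2.imread('pics/top0.png',0); b=cv2.imread('pics/t17.png',0)
for n,u,v in (('handle l',352,175),('handle r',422,198),('jar',424,262),('spoon',460,240)): print('top',n,tr(a,b,u,v,9))
E
```

```text
t: 26.65
tcp_pos: [0.6318, -0.2005, 0.2251]
tool_rot: [-0.696, 0.123, -0.091, 0.702]
force: [-35.5, 10.3, 17.6]
finger_gap: 0.0
(array([-0.0334,  0.0005,  0.2251]), array([-35.5,  10.3,  17.6]), 26.65)
t: 27.48
tcp_pos: [0.5696, -0.1814, 0.3289]
tool_rot: [-0.699, 0.108, -0.107, 0.699]
force: [-1.0, -0.1, -1.6]
finger_gap: -0.001
(array([-0.0985,  0.0006,  0.3289]), array([-1. , -0.1, -1.6]), 27.4833)
handle left (0.0, 0.0, 0.998)
door left (0.0, 0.0, 0.992)
handle mid (0.0, 0.0, 0.998)
cabinet (0.0, 0.0, 0.999)
empty (0.0, 0.0, 0.996)
syrup (0.0, 0.0, 0.996)
brush (0.0, 0.0, 0.999)
green (0.0, 0.0, 0.998)
carton (0.0, 0.0, 0.999)
top handle l (0.0, 0.0, 0.993)
top handle r (1.0, -6.0, 0.181)
top jar (0.0, 0.0, 0.995)
top spoon (0.0, 0.0, 0.994)
```

The door handle is back at exactly its original shut pixels, and the bystanders have not shifted. Handing in.

```bash
python3 -c "
from h import *
print(workorder.sign_off())"
```

```text
the job is handed in; nothing more can be done
None
```

The filled mould is on the tray beside the other one and the oven door is shut; I handed the job in at about 27.5 s. The sign-off gives no verdict.

**What I did**
- **Opening:** I hooked the handle with shut fingers, then pushed the door down to its stop. The fingertip ended at 88.7 mm with 29 N on it, which matches 1.5 rad.
- **Loading:** I gripped the lidded mould by its lid (opening about 61 mm) and stood it on the tray about 0.10 m centre to centre from the other mould. The view after release showed both upright and clearly apart.
- **Closing:** The tool can only point down, so I could not lift the door from underneath. I pressed shut fingers against its free edge with about 20 N, lifted it by friction along its arc, then pushed it home with about 37 N.

**Last checks**
- **Door:** It did not move any further under the final push. Afterwards the visible parts of the door and handle matched their original shut position to the pixel in the side and top views.
- **Other objects:** The empty mould, syrup, brush, carton, jar, spoon and one green look-alike showed no shift.

**Not confirmed**
- **Moulds after closing:** I could not see them inside the shut oven. The last clear sight of both was just before closing.
- **Right handle end:** The last top-view match there failed (score 0.18), most likely because the arm was in the way. The left end and the middle matched.
- **Door angle while closing:** From about 1.0 rad on, image tracking no longer worked, so I took the angle from the tool position and force.

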